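# Throw the interlocked clamp levers of the spring jig

### The job

Release the row of coil springs from the clamp bank: throw all three red-handled levers fully over, away from the robot, and leave them there. A hidden interlock lets them go only one after another, in an order that differs every time and cannot be seen, so feel which lever is free; push rather than squeeze, and never load a lever with more than 25 N in all, least of all a blocked one. Leave everything else on the bench where it stands.

Things in the scene. Friction and masses are not known exactly. Their poses are not given: they have to be found in the camera images.
- bank: Clamp bank, fixed to the bench: steel base plate, green housing 130 (x) x 360 (y) x 90 mm high with three levers through its top; behind it (+x) three springs under yellow clamp feet, all below 140 mm. Origin on the bench under the middle lever's pivot; x points the way levers are thrown (away from the robot), y to the left lever, z up. Pivots at 60 mm height, y = +100, 0, -100 mm.
- lever_left (a joint): left lever angle, rad: 0 = clamped, leaning 0.40 towards the robot; 0.80 = fully over, leaning 0.40 away, on its end stop. A free lever takes 3 to 6 N pushed slowly (a brisk touch reads more) and stays where left. One blocked by the hidden interlock gives at most about 0.15 rad, then is hard against its bolt; it comes free once the lever before it in the order is past about 0.7.
- lever_middle (a joint): middle lever angle, rad: 0 = clamped, leaning 0.40 towards the robot; 0.80 = fully over, leaning 0.40 away, on its end stop. A free lever takes 3 to 6 N pushed slowly (a brisk touch reads more) and stays where left. One blocked by the hidden interlock gives at most about 0.15 rad, then is hard against its bolt; it comes free once the lever before it in the order is past about 0.7.
- lever_right (a joint): right lever angle, rad: 0 = clamped, leaning 0.40 towards the robot; 0.80 = fully over, leaning 0.40 away, on its end stop. A free lever takes 3 to 6 N pushed slowly (a brisk touch reads more) and stays where left. One blocked by the hidden interlock gives at most about 0.15 rad, then is hard against its bolt; it comes free once the lever before it in the order is past about 0.7.
- handle_left: Red T-handle of the left lever (+y): round bar 20 mm thick, 50 mm long along the bank's y, on a 12 mm steel shaft. Origin at the bar middle, 140 mm from the pivot (189 mm above the bench at both ends of the throw, 200 mm upright; it travels 109 mm along the bank's x); z outwards along the shaft. Push it with closed fingers: a squeeze counts twice in its load (once per finger).
- handle_middle: Red T-handle of the middle lever (centre): round bar 20 mm thick, 50 mm long along the bank's y, on a 12 mm steel shaft. Origin at the bar middle, 140 mm from the pivot (189 mm above the bench at both ends of the throw, 200 mm upright; it travels 109 mm along the bank's x); z outwards along the shaft. Push it with closed fingers: a squeeze counts twice in its load (once per finger).
- handle_right: Red T-handle of the right lever (-y): round bar 20 mm thick, 50 mm long along the bank's y, on a 12 mm steel shaft. Origin at the bar middle, 140 mm from the pivot (189 mm above the bench at both ends of the throw, 200 mm upright; it travels 109 mm along the bank's x); z outwards along the shaft. Push it with closed fingers: a squeeze counts twice in its load (once per finger).
- coil_a: Bystander: loose steel coil spring, 60 mm across, 55 mm high, standing on the bank's base plate beyond its left clamp. Origin at its underside centre.
- coil_b: Bystander: loose steel coil spring, 60 mm across, 55 mm high, on the bench between robot and bank. Origin at its underside centre.
- clip_tin: Bystander: blue tin, 60 mm across, 65 mm high, on the bench between robot and bank. Origin at its underside centre.
- screwdriver: Bystander: screwdriver lying on the bench to the right. Origin at its underside (middle of the tool).
- tape_roll: Bystander: yellow roll of tape, 90 mm across, 30 mm high, lying flat to the left. Origin at its underside centre.
- mug: Bystander: blue mug, 76 mm across, 85 mm high. Origin at its underside centre.
- wire_spool: Bystander: copper-coloured wire spool, 90 mm across, 50 mm high. Origin at its underside centre.

How it is judged:
By the outcome, as a careful person would: the job done as asked, in the order asked, and still so for the second after the job is handed in, with the robot touching nothing.
It also fails if it takes over 61 s, if anything falls off the work surface, if the arm or the gripper's body presses on something with over 40 N, if the wrist force passes 120 N, or if a joint passes its speed limit or range.

### The arm

A 6-joint arm with a two-finger parallel gripper is mounted at the origin on the work surface. World frame = base frame: x ahead of the robot, y to its left, z up, the work surface at z = 0. Lengths are in m, angles in rad, forces in N, time in s.
With the tool pointing down it reaches from about 0.225 to 0.875 m from the base axis. Payload 3.4 kg.
Tool frame: the origin (TCP) lies on the centre line of the jaws, within the pads' length; the fingertips stand 11 mm ahead of it and the grasp point (between the pads) lies 8 mm behind it; z points along the fingers, y is the line along which they close (so a half turn about z gives the same grasp; the last joint's range is limited). The gripper opens to 85 mm and grips with 20 to 120 N. Pads are 22 mm wide; open, the fingers measure 114 mm over their backs; the gripper's body (76 mm by 85 mm) begins 54 mm behind the grasp point. The pads swing forward as they close: fully open they stand 13 mm farther back than shut.
Start: joints at [1.011, 0.276, 1.505, -0, 1.361, -0.121], TCP at [0.244, 0.521, 0.242] pointing down, gripper open.
Joint ranges: [-2.89, 2.89], [-0.75, 2.08], [0.22, 2.7], [-1.18, 4.32], [0.11, 2.71], [-2.7, 2.7]. Speed limits (rad/s): [2.57, 2.57, 3.14, 3.14, 3.14, 3.14].

### API

Orientations are given as a unit quaternion [w, x, y, z].
In Python, from rig import manip, eyes, job gives the robot as it stands.
- The arm moves only by the tool drive_tool, never from a script. Its argument "rows" is a list of rows, each a list of 3 entries, a list of its own where there are three numbers: the turn, a rotation vector about the world's x, y, z in rad, then the shift along the world's x, y, z in cm, then the finger opening in cm, from 0 to 8.54. A call has 1 to 8 rows; each row shifts and turns the commanded pose from where the row before left it; what a row does not reach is not made up. A row lasts 1/8 s, in which the tool goes at most 62.5 mm and 10.7 degrees, less where a joint would pass 70% of its speed; a pose out of reach is approached as far as the arm can. A call is refused whole if a number of a shift passes 6.25 or a number of a turn 0.188, either way. A call with a gripper value outside its range is refused whole. The fingers move at their own pace and stop on an object; "force" is the grip in N (left out, the last holds). Time passes only in rows, so rows that do not move let the fingers close. It gives the time, the measured TCP pose, the force, the opening and the grip force at its end, in the units of the state.
- manip.get_state(): the state, without advancing time (a new reading comes with each control period).
- eyes.get_image(name): name is "scene" or "top"; returns the picture (400x640x3 uint8, red, green, blue); there is no depth.
- eyes.get_calibration(name): a dict with "camera_matrix" (3x3 intrinsics, pixels), "k1" (the pictures are not rectified: a ray, as slopes to the right and down, at radius r is drawn at 1 + k1 r^2 times it, then the intrinsics apply), "view" (4x4, takes a point from world to camera coordinates). Camera axes: x right, y up, looking along -z (the intrinsics and any distortion apply to the point x, -y, -z); pixel columns grow to the right and rows downward; lengths in m; the calibration is good to about 2 mm. A picture is of the moment at which its call begins. get_calibration takes no time and is no camera call.
- job.sign_off(): hands the job in; it is judged then, once.
The state is a dict: "clock": time; "qpos": joint angles; "qd": joint speeds; "effort": joint torques, N m; "position": TCP position; "ee_rot": TCP orientation; "contact_force": force on the tool from outside, world axes, zero at the start; "moment": the same for the moment, N m; "width": finger opening in m; "gripper_force": force on a finger pad.
Only numpy, scipy, OpenCV 4.12 (cv2) and the standard library are available. Lean on these libraries where they do the work, as an engineer would, in place of code of your own. Each camera call takes 0.05 s, during which the arm holds its last target. There are 200 camera calls.

## Working session

There is one attempt and no reset: what is moved stays moved. The work goes in short steps, Python scripts to look and compute and a tool call to move; the robot and the scene stay as the last step left them, time stands still between calls to the robot, and variables do not carry over. Pictures are saved under pics/ and viewed, at most 10 in all, crops included, and the job is handed in when it is done.

Besides the shell and the picture viewer there is one more tool, called after ">>>" as name(argument=value, ...), one argument or row to a line, values as JSON. drive_tool: Moves the arm, as the interface text tells. Its arguments: {"type":"object","properties":{"rows":{"type":"array"},"force":{"type":"number"}},"required":["rows"]}

```bash
mkdir -p pics; cat > h.py <<'E'
import numpy as np, cv2
from rig import manip, eyes, job
def ray(cam,px):
    c=eyes.get_calibration(cam);K=np.array(c["camera_matrix"],float);V=np.array(c["view"],float)
    d=cv2.undistortPoints(np.array([[px]],float),K,np.array([c["k1"],0,0,0,0.]))[0,0] if 1 else 0
    R=V[:3,:3];o=-R.T@V[:3,3];v=R.T@np.array([d[0],-d[1],-1.]);return o,v
def onplane(cam,px,z):
    o,v=ray(cam,px);return o+v*(z-o[2])/v[2]
def red(im):
    h=cv2.cvtColor(im,cv2.COLOR_RGB2HSV)
    m=(((h[...,0]<8)|(h[...,0]>172))&(h[...,1]>140)&(h[...,2]>60)).astype(np.uint8)
    n,l,s,c=cv2.connectedComponentsWithStats(m)
    return [(s[i].tolist(),c[i].round(1).tolist()) for i in range(1,n) if s[i][4]>25]
E
python3 - <<'E'
from h import *
for n in("top","scene"):
    im=eyes.get_image(n);cv2.imwrite(f"pics/{n}0.png",im[...,::-1])
    for s,c in red(im): print(n,s,c,onplane(n,c,.189).round(3))
print(manip.get_state())
E
```

```text
top [324, 197, 16, 8, 92] [331.3, 200.6] [ 0.519 -0.036  0.189]
top [293, 202, 16, 8, 91] [300.5, 205.7] [0.499 0.062 0.189]
top [514, 202, 9, 7, 50] [517.9, 205.0] [ 0.521 -0.63   0.189]
top [262, 206, 16, 8, 94] [269.5, 209.2] [0.485 0.161 0.189]
top [444, 253, 12, 28, 202] [449.8, 266.8] [ 0.32  -0.414  0.189]
scene [343, 149, 13, 11, 71] [348.6, 153.8] [0.485 0.166 0.189]
scene [319, 165, 13, 12, 66] [325.1, 170.9] [0.502 0.061 0.189]
scene [296, 182, 15, 12, 86] [303.4, 187.3] [ 0.519 -0.031  0.189]
scene [140, 233, 23, 23, 190] [150.1, 243.6] [ 0.448 -0.482  0.189]
scene [97, 314, 10, 10, 76] [101.7, 318.5] [ 0.585 -0.66   0.189]
{'clock': 0.1, 'qpos': array([ 1.01101795e+00,  2.76541727e-01,  1.50598452e+00, -4.53841506e-06,
        1.36074562e+00, -1.21014240e-01]), 'qd': array([ 4.74445649e-04, -7.93245481e-04, -3.48427157e-03,  6.99210445e-04,
       -1.66485798e-03, -7.82438541e-05]), 'effort': array([ 1.15086619e-03, -4.17703056e+01, -2.46406245e+01, -1.92524853e-04,
        5.76245890e-03,  4.79124111e-06]), 'position': array([0.24404161, 0.52013839, 0.24152931]), 'ee_rot': array([-2.78219431e-04,  2.17626002e-01,  9.76031874e-01, -7.92171163e-04]), 'contact_force': array([ 0.04965   ,  0.28229601, -0.04274582]), 'moment': array([ 0.00153011, -0.0245149 , -0.03761299]), 'gripper_force': 0.0, 'width': 0.08547030397707403}
```

```bash
python3 -c "
import cv2,numpy as np
cv2.imwrite('pics/both0.png',cv2.resize(np.vstack([cv2.imread('pics/top0.png'),cv2.imread('pics/scene0.png')]),(480,600)))"
```

```text
(no output)
```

View pics/top0.png

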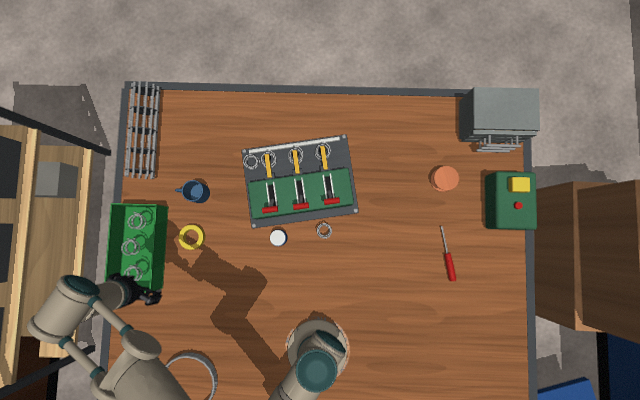

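View pics/scene0.png

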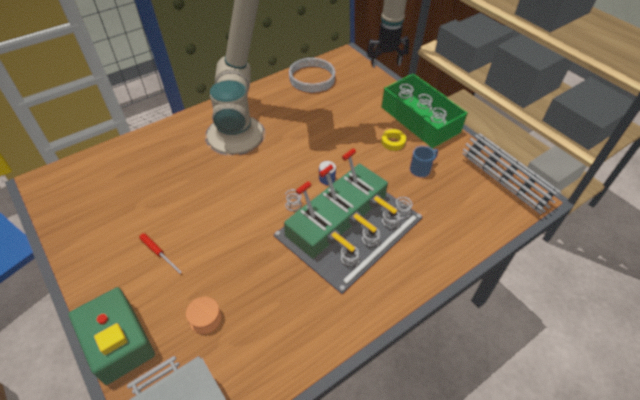

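The top view shows the handles at px (269,209), (300,206) and (331,200). The bank is yawed about +0.17 rad. The tin is at (278,238) and coil_b at (324,230), both low and in front of the bank. The scene view agrees to about 4 mm. I'll go in front of the left lever first.

>>> drive_tool(
  rows=[
    [[0,0,0.076],[2.4,-4.55,0],0],
    [[0,0,0.076],[2.4,-4.55,0],0],
    [[0,0,0.076],[2.4,-4.55,0],0],
    [[0,0,0.076],[2.4,-4.55,0],0],
    [[0,0,0.076],[2.4,-4.55,0],0],
    [[0,0,0.076],[2.4,-4.55,0],0],
    [[0,0,0.076],[2.4,-4.55,0],0],
    [[0,0,0.076],[2.4,-4.65,0],0],
  ],
)

```text
clock: 1.1
position: [0.4367, 0.154, 0.2421]
ee_rot: [-0.0, -0.086, 0.996, 0.0]
contact_force: [-0.4, 1.0, 0.3]
width: 0.0
gripper_force: 0.0
```

>>> drive_tool(
  rows=[
    [[0,0,0],[0,0,-2.5],0],
    [[0,0,0],[0,0,-2.5],0],
    [[0,0,0],[0,0,0],0],
    [[0,0,0],[0,0,0],0],
  ],
)

```text
clock: 1.6
position: [0.4367, 0.1558, 0.1929]
ee_rot: [0.0, -0.085, 0.996, 0.0]
contact_force: [0.2, 0.1, 0.5]
width: 0.0001
gripper_force: 0.0
```

>>> drive_tool(
  rows=[
    [[0,0,0],[0.7,0.12,0],0],
    [[0,0,0],[0.7,0.12,0],0],
    [[0,0,0],[0.5,0.09,0],0],
    [[0,0,0],[0.2,0.03,0],0],
  ],
)

```text
clock: 2.1
position: [0.4579, 0.1593, 0.1924]
ee_rot: [0.0, -0.085, 0.996, 0.0]
contact_force: [0.3, 0.1, -0.2]
width: 0.0001
gripper_force: 0.0
```

>>> drive_tool(
  rows=[
    [[0,0,0],[0.2,0.03,0],0],
    [[0,0,0],[0.2,0.03,0],0],
    [[0,0,0],[0.2,0.04,0],0],
    [[0,0,0],[0.2,0.03,0],0],
  ],
)

```text
clock: 2.6
position: [0.4654, 0.1604, 0.1923]
ee_rot: [-0.0, -0.084, 0.996, 0.0]
contact_force: [0.2, 0.4, -0.4]
width: -0.0001
gripper_force: 0.0
```

>>> drive_tool(
  rows=[
    [[0,0,0],[0.2,0.03,0],0],
    [[0,0,0],[0.2,0.04,0],0],
    [[0,0,0],[0.2,0.03,0],0],
  ],
)

```text
clock: 2.98
position: [0.4696, 0.1612, 0.1922]
ee_rot: [-0.002, -0.085, 0.996, -0.0]
contact_force: [-6.1, -0.9, 3.3]
width: -0.0002
gripper_force: 2.5
```

>>> drive_tool(
  rows=[
    [[0,0,0],[0.2,0.03,0],0],
    [[0,0,0],[0.2,0.04,0],0],
  ],
)

```text
clock: 3.22
position: [0.4749, 0.1621, 0.1923]
ee_rot: [-0.0, -0.085, 0.996, 0.0]
contact_force: [-4.3, 0.5, 2.6]
width: -0.0002
gripper_force: 2.3
```

>>> drive_tool(
  rows=[
    [[0,0,0],[0.2,0.03,0],0],
    [[0,0,0],[0.2,0.04,0],0],
  ],
)

```text
clock: 3.48
position: [0.4795, 0.1628, 0.1923]
ee_rot: [0.0, -0.084, 0.996, 0.0]
contact_force: [-4.5, -1.1, 4.2]
width: 0.0003
gripper_force: 2.2
```

>>> drive_tool(
  rows=[
    [[0,0,0],[0.15,0.03,0],0],
    [[0,0,0],[0.15,0.02,0],0],
  ],
)

```text
clock: 3.72
position: [0.4825, 0.1634, 0.1923]
ee_rot: [0.0, -0.085, 0.996, 0.0]
contact_force: [-4.8, -0.3, 2.9]
width: -0.0001
gripper_force: 2.1
```

>>> drive_tool(
  rows=[
    [[0,0,0],[0.12,0.02,0],0],
    [[0,0,0],[0.12,0.02,0],0],
  ],
)

```text
clock: 3.98
position: [0.4848, 0.1638, 0.1923]
ee_rot: [0.0, -0.084, 0.996, 0.0]
contact_force: [-4.0, -1.1, 3.9]
width: 0.0001
gripper_force: 2.0
```

>>> drive_tool(
  rows=[
    [[0,0,0],[0.12,0.02,0],0],
    [[0,0,0],[0.12,0.02,0],0],
  ],
)

```text
clock: 4.22
position: [0.4872, 0.1642, 0.1924]
ee_rot: [0.0, -0.084, 0.996, 0.0]
contact_force: [-4.8, -0.7, 3.3]
width: -0.0001
gripper_force: 2.0
```

>>> drive_tool(
  rows=[
    [[0,0,0],[0.1,0.02,0],0],
  ],
)

```text
clock: 4.35
position: [0.4882, 0.1644, 0.1923]
ee_rot: [0.0, -0.085, 0.996, 0.0]
contact_force: [-3.6, -0.1, 3.2]
width: 0.0002
gripper_force: 1.9
```

>>> drive_tool(
  rows=[
    [[0,0,0],[0.1,0.02,0],0],
  ],
)

```text
clock: 4.47
position: [0.4892, 0.1645, 0.1923]
ee_rot: [0.0, -0.085, 0.996, 0.0]
contact_force: [-3.3, -0.9, 2.9]
width: 0.0002
gripper_force: 1.9
```

>>> drive_tool(
  rows=[
    [[0,0,0],[0.12,0.02,0],0],
  ],
)

```text
clock: 4.6
position: [0.4904, 0.1648, 0.1923]
ee_rot: [0.0, -0.085, 0.996, 0.0]
contact_force: [-4.3, -0.2, 2.6]
width: -0.0003
gripper_force: 1.9
```

>>> drive_tool(
  rows=[
    [[0,0,0],[0.12,0.02,0],0],
  ],
)

```text
clock: 4.72
position: [0.4916, 0.165, 0.1923]
ee_rot: [0.0, -0.084, 0.996, 0.0]
contact_force: [-3.6, -0.7, 2.8]
width: 0.0004
gripper_force: 1.9
```

>>> drive_tool(
  rows=[
    [[0,0,0],[0.12,0.02,0],0],
  ],
)

```text
clock: 4.85
position: [0.4928, 0.1652, 0.1923]
ee_rot: [0.0, -0.085, 0.996, 0.0]
contact_force: [-3.6, 0.3, 2.1]
width: 0.0005
gripper_force: 1.9
```

>>> drive_tool(
  rows=[
    [[0,0,0],[0.15,0.03,0],0],
  ],
)

```text
clock: 4.97
position: [0.4943, 0.1655, 0.1923]
ee_rot: [0.0, -0.084, 0.996, 0.0]
contact_force: [-4.2, -0.0, 3.2]
width: 0.0001
gripper_force: 1.8
```

>>> drive_tool(
  rows=[
    [[0,0,0],[0.15,0.03,0],0],
  ],
)

```text
clock: 5.1
position: [0.4959, 0.1657, 0.1923]
ee_rot: [0.0, -0.085, 0.996, 0.0]
contact_force: [-3.1, -0.9, 2.7]
width: 0.0004
gripper_force: 1.8
```

It has travelled 28 mm, past the blocked range, so the left lever is free. I'll continue faster.

>>> drive_tool(
  rows=[
    [[0,0,0],[0.3,0.05,0],0],
    [[0,0,0],[0.4,0.07,0],0],
    [[0,0,0],[0.4,0.07,0],0],
    [[0,0,0],[0.4,0.07,0],0],
    [[0,0,0],[0.4,0.07,0],0],
    [[0,0,0],[0.4,0.07,0],0],
    [[0,0,0],[0.4,0.07,0],0],
  ],
)

```text
clock: 5.98
position: [0.5231, 0.1705, 0.1923]
ee_rot: [0.0, -0.084, 0.996, 0.0]
contact_force: [-3.0, -1.8, 2.4]
width: -0.0
gripper_force: 1.6
```

>>> drive_tool(
  rows=[
    [[0,0,0],[0.4,0.07,0],0],
    [[0,0,0],[0.4,0.07,0],0],
    [[0,0,0],[0.4,0.07,0],0],
    [[0,0,0],[0.4,0.07,0],0],
    [[0,0,0],[0.4,0.07,0],0],
    [[0,0,0],[0.4,0.07,0],0],
    [[0,0,0],[0.2,0.04,0],0],
    [[0,0,0],[0.2,0.04,0],0],
  ],
)

```text
clock: 6.98
position: [0.5506, 0.1753, 0.1921]
ee_rot: [-0.0, -0.084, 0.996, -0.0]
contact_force: [-3.9, -0.8, -1.6]
width: 0.0
gripper_force: 1.8
```

>>> drive_tool(
  rows=[
    [[0,0,0],[0.3,0.05,0],0],
    [[0,0,0],[0.3,0.05,0],0],
    [[0,0,0],[0.3,0.05,0],0],
    [[0,0,0],[0.2,0.04,0],0],
    [[0,0,0],[0.2,0.03,0],0],
  ],
)

```text
clock: 7.6
position: [0.5637, 0.1777, 0.1923]
ee_rot: [-0.0, -0.084, 0.996, 0.0]
contact_force: [-4.1, -0.8, -2.7]
width: -0.0003
gripper_force: 2.0
```

>>> drive_tool(
  rows=[
    [[0,0,0],[0.15,0.03,0],0],
    [[0,0,0],[0.15,0.02,0],0],
  ],
)

```text
clock: 7.85
position: [0.5667, 0.1782, 0.1923]
ee_rot: [-0.0, -0.084, 0.996, 0.0]
contact_force: [-4.4, -1.1, -3.4]
width: -0.0002
gripper_force: 2.1
```

>>> drive_tool(
  rows=[
    [[0,0,0],[0.1,0.02,0],0],
    [[0,0,0],[0.1,0.02,0],0],
  ],
)

```text
clock: 8.1
position: [0.5687, 0.1785, 0.1923]
ee_rot: [-0.0, -0.084, 0.996, 0.0]
contact_force: [-3.7, -1.5, -1.9]
width: -0.0001
gripper_force: 2.1
```

>>> drive_tool(
  rows=[
    [[0,0,0],[0.1,0.02,0],0],
    [[0,0,0],[0.1,0.02,0],0],
  ],
)

```text
clock: 8.35
position: [0.5701, 0.1788, 0.1923]
ee_rot: [-0.001, -0.085, 0.996, -0.0]
contact_force: [-6.7, -0.2, -1.3]
width: -0.0001
gripper_force: 3.3
```

>>> drive_tool(
  rows=[
    [[0,0,0],[0.05,0.01,0],0],
  ],
)

```text
clock: 8.48
position: [0.5701, 0.1788, 0.1923]
ee_rot: [-0.001, -0.085, 0.996, -0.0]
contact_force: [-6.6, -0.8, -1.7]
width: 0.0
gripper_force: 3.5
```

>>> drive_tool(
  rows=[
    [[0,0,0],[0.05,0.01,0],0],
  ],
)

```text
clock: 8.6
position: [0.5702, 0.1788, 0.1923]
ee_rot: [-0.002, -0.085, 0.996, -0.0]
contact_force: [-8.4, -2.0, -0.3]
width: 0.0001
gripper_force: 4.0
```

The left lever is on its end stop. Next is the middle lever.

>>> drive_tool(
  rows=[
    [[0,0,0],[-4.0,-0.7,0],0],
    [[0,0,0],[-4.0,-0.7,0],0],
    [[0,0,0],[-3.7,-0.6,0],0],
    [[0,0,0],[0.6,-3.4,0],0],
    [[0,0,0],[0.6,-3.4,0],0],
    [[0,0,0],[0.6,-3.3,0],0],
    [[0,0,0],[0,0,0],0],
  ],
)

```text
clock: 9.48
position: [0.4762, 0.0564, 0.194]
ee_rot: [0.004, -0.083, 0.997, -0.001]
contact_force: [0.4, -0.4, 0.2]
width: 0.0
gripper_force: 0.0
```

>>> drive_tool(
  rows=[
    [[0,0,0],[0.2,0.03,0],0],
    [[0,0,0],[0.2,0.04,0],0],
    [[0,0,0],[0.2,0.03,0],0],
  ],
)

```text
clock: 9.85
position: [0.4791, 0.0599, 0.1924]
ee_rot: [0.0, -0.085, 0.996, 0.0]
contact_force: [0.0, 0.6, 0.0]
width: -0.0001
gripper_force: 0.0
```

>>> drive_tool(
  rows=[
    [[0,0,0],[0.2,0.03,0],0],
    [[0,0,0],[0.2,0.04,0],0],
  ],
)

```text
clock: 10.1
position: [0.481, 0.06, 0.1921]
ee_rot: [-0.002, -0.085, 0.996, 0.0]
contact_force: [-4.8, -0.2, 4.0]
width: 0.0003
gripper_force: 2.7
```

>>> drive_tool(
  rows=[
    [[0,0,0],[0.2,0.03,0],0],
    [[0,0,0],[0.2,0.04,0],0],
  ],
)

```text
clock: 10.35
position: [0.4848, 0.0605, 0.1921]
ee_rot: [-0.002, -0.085, 0.996, 0.0]
contact_force: [-4.7, -0.8, 2.8]
width: 0.0
gripper_force: 2.6
```

>>> drive_tool(
  rows=[
    [[0,0,0],[0.2,0.03,0],0],
    [[0,0,0],[0.2,0.04,0],0],
  ],
)

```text
clock: 10.6
position: [0.4894, 0.0612, 0.1922]
ee_rot: [-0.001, -0.085, 0.996, 0.0]
contact_force: [-4.3, -0.7, 3.3]
width: -0.0002
gripper_force: 2.4
```

>>> drive_tool(
  rows=[
    [[0,0,0],[0.2,0.03,0],0],
    [[0,0,0],[0.2,0.04,0],0],
  ],
)

```text
clock: 10.85
position: [0.4929, 0.0618, 0.1922]
ee_rot: [-0.002, -0.085, 0.996, -0.0]
contact_force: [-8.5, -2.1, 6.1]
width: 0.0002
gripper_force: 4.4
```

>>> drive_tool(
  rows=[
    [[0,0,0],[0.15,0.03,0],0],
    [[0,0,0],[0.1,0.02,0],0],
  ],
)

```text
clock: 11.1
position: [0.494, 0.062, 0.1921]
ee_rot: [-0.004, -0.085, 0.996, -0.0]
contact_force: [-10.1, -2.5, 8.1]
width: -0.0001
gripper_force: 5.6
```

>>> drive_tool(
  rows=[
    [[0,0,0],[0.1,0.02,0],0],
    [[0,0,0],[0.1,0.02,0],0],
  ],
)

```text
clock: 11.35
position: [0.4949, 0.0622, 0.1921]
ee_rot: [-0.005, -0.085, 0.996, -0.0]
contact_force: [-13.9, -2.0, 10.9]
width: -0.0001
gripper_force: 6.9
```

The force has climbed to about 17 N at 13 mm of travel, so the middle lever is blocked. I'll back off and try the right one.

>>> drive_tool(
  rows=[
    [[0,0,0],[-2.5,-0.4,0],0],
    [[0,0,0],[0.55,-3.3,0],0],
    [[0,0,0],[0.55,-3.3,0],0],
    [[0,0,0],[0.6,-3.3,0],0],
    [[0,0,0],[0,0,0],0],
  ],
)

```text
clock: 11.98
position: [0.4935, -0.0423, 0.1924]
ee_rot: [0.002, -0.083, 0.997, -0.001]
contact_force: [-0.5, 0.3, -0.1]
width: -0.0001
gripper_force: 0.0
```

>>> drive_tool(
  rows=[
    [[0,0,0],[0.2,0.03,0],0],
    [[0,0,0],[0.2,0.04,0],0],
    [[0,0,0],[0.2,0.03,0],0],
  ],
)

```text
clock: 12.35
position: [0.4975, -0.0384, 0.1923]
ee_rot: [0.0, -0.085, 0.996, 0.0]
contact_force: [-0.0, -0.3, 1.2]
width: -0.0
gripper_force: 0.0
```

>>> drive_tool(
  rows=[
    [[0,0,0],[0.2,0.03,0],0],
    [[0,0,0],[0.2,0.04,0],0],
  ],
)

```text
clock: 12.6
position: [0.4997, -0.0382, 0.1923]
ee_rot: [-0.002, -0.085, 0.996, 0.0]
contact_force: [-6.3, -1.2, 4.0]
width: -0.0002
gripper_force: 2.6
```

>>> drive_tool(
  rows=[
    [[0,0,0],[0.2,0.03,0],0],
    [[0,0,0],[0.2,0.04,0],0],
  ],
)

```text
clock: 12.85
position: [0.5035, -0.0377, 0.1923]
ee_rot: [-0.002, -0.085, 0.996, 0.0]
contact_force: [-5.3, -0.9, 4.3]
width: -0.0
gripper_force: 2.5
```

>>> drive_tool(
  rows=[
    [[0,0,0],[0.2,0.03,0],0],
    [[0,0,0],[0.2,0.04,0],0],
  ],
)

```text
clock: 13.1
position: [0.5085, -0.037, 0.1923]
ee_rot: [-0.001, -0.085, 0.996, 0.0]
contact_force: [-4.4, -0.8, 3.3]
width: 0.0001
gripper_force: 2.3
```

Contact was at about x = 0.4995. I expect this one to be free, but I'll check each step to about 0.525.

>>> drive_tool(
  rows=[
    [[0,0,0],[0.2,0.03,0],0],
    [[0,0,0],[0.2,0.04,0],0],
  ],
)

```text
clock: 13.35
position: [0.5133, -0.0364, 0.1923]
ee_rot: [-0.0, -0.085, 0.996, 0.0]
contact_force: [-4.2, -0.8, 3.0]
width: 0.0
gripper_force: 2.2
```

>>> drive_tool(
  rows=[
    [[0,0,0],[0.2,0.03,0],0],
    [[0,0,0],[0.2,0.04,0],0],
  ],
)

```text
clock: 13.6
position: [0.5175, -0.0357, 0.1923]
ee_rot: [0.0, -0.084, 0.996, -0.0]
contact_force: [-4.2, 0.2, 3.0]
width: 0.0
gripper_force: 2.1
```

>>> drive_tool(
  rows=[
    [[0,0,0],[0.2,0.03,0],0],
    [[0,0,0],[0.2,0.04,0],0],
  ],
)

```text
clock: 13.85
position: [0.5214, -0.035, 0.1923]
ee_rot: [0.0, -0.084, 0.996, 0.0]
contact_force: [-3.3, -1.1, 3.2]
width: -0.0002
gripper_force: 2.0
```

>>> drive_tool(
  rows=[
    [[0,0,0],[0.2,0.03,0],0],
    [[0,0,0],[0.2,0.04,0],0],
  ],
)

```text
clock: 14.1
position: [0.5254, -0.0342, 0.1923]
ee_rot: [0.0, -0.084, 0.996, 0.0]
contact_force: [-3.2, -1.2, 1.3]
width: -0.0002
gripper_force: 1.9
```

>>> drive_tool(
  rows=[
    [[0,0,0],[0.2,0.03,0],0],
    [[0,0,0],[0.2,0.04,0],0],
  ],
)

```text
clock: 14.35
position: [0.5294, -0.0335, 0.1923]
ee_rot: [0.0, -0.084, 0.996, 0.0]
contact_force: [-3.0, -1.6, 2.6]
width: -0.0001
gripper_force: 1.9
```

>>> drive_tool(
  rows=[
    [[0,0,0],[0.4,0.07,0],0],
    [[0,0,0],[0.4,0.07,0],0],
    [[0,0,0],[0.4,0.07,0],0],
    [[0,0,0],[0.4,0.07,0],0],
    [[0,0,0],[0.4,0.07,0],0],
    [[0,0,0],[0.4,0.07,0],0],
    [[0,0,0],[0.4,0.07,0],0],
    [[0,0,0],[0.4,0.07,0],0],
  ],
)

```text
clock: 15.35
position: [0.5618, -0.0278, 0.1923]
ee_rot: [0.0, -0.084, 0.996, 0.0]
contact_force: [-2.8, -1.1, 2.1]
width: -0.0002
gripper_force: 1.7
```

>>> drive_tool(
  rows=[
    [[0,0,0],[0.4,0.07,0],0],
    [[0,0,0],[0.4,0.07,0],0],
    [[0,0,0],[0.4,0.07,0],0],
    [[0,0,0],[0.4,0.07,0],0],
    [[0,0,0],[0.4,0.07,0],0],
    [[0,0,0],[0.4,0.07,0],0],
    [[0,0,0],[0.4,0.07,0],0],
    [[0,0,0],[0.2,0.03,0],0],
  ],
)

```text
clock: 16.35
position: [0.5913, -0.0227, 0.1922]
ee_rot: [-0.0, -0.085, 0.996, 0.0]
contact_force: [-3.5, -1.2, -2.8]
width: 0.0002
gripper_force: 1.9
```

>>> drive_tool(
  rows=[
    [[0,0,0],[0.2,0.03,0],0],
    [[0,0,0],[0.2,0.04,0],0],
  ],
)

```text
clock: 16.6
position: [0.5952, -0.022, 0.1923]
ee_rot: [-0.0, -0.085, 0.996, 0.0]
contact_force: [-3.9, -0.6, -3.3]
width: -0.0002
gripper_force: 1.9
```

>>> drive_tool(
  rows=[
    [[0,0,0],[0.2,0.03,0],0],
    [[0,0,0],[0.1,0.02,0],0],
  ],
)

```text
clock: 16.85
position: [0.5983, -0.0216, 0.1923]
ee_rot: [-0.0, -0.085, 0.996, 0.0]
contact_force: [-4.6, -0.5, -2.4]
width: -0.0001
gripper_force: 2.0
```

>>> drive_tool(
  rows=[
    [[0,0,0],[0.1,0.02,0],0],
    [[0,0,0],[0.1,0.02,0],0],
  ],
)

```text
clock: 17.1
position: [0.6002, -0.0212, 0.1923]
ee_rot: [-0.0, -0.085, 0.996, 0.0]
contact_force: [-3.5, -0.9, -2.9]
width: 0.0001
gripper_force: 2.0
```

>>> drive_tool(
  rows=[
    [[0,0,0],[0.1,0.02,0],0],
    [[0,0,0],[0.1,0.02,0],0],
  ],
)

```text
clock: 17.35
position: [0.6022, -0.0208, 0.1923]
ee_rot: [-0.0, -0.084, 0.996, 0.0]
contact_force: [-3.6, -1.4, -3.2]
width: -0.0002
gripper_force: 2.1
```

>>> drive_tool(
  rows=[
    [[0,0,0],[0.1,0.02,0],0],
  ],
)

```text
clock: 17.48
position: [0.6032, -0.0205, 0.1923]
ee_rot: [-0.0, -0.085, 0.996, 0.0]
contact_force: [-3.7, -1.0, -3.2]
width: -0.0001
gripper_force: 2.1
```

>>> drive_tool(
  rows=[
    [[0,0,0],[0.07,0.01,0],0],
  ],
)

```text
clock: 17.6
position: [0.6039, -0.0204, 0.1923]
ee_rot: [-0.0, -0.085, 0.996, 0.0]
contact_force: [-4.7, -0.8, -3.7]
width: -0.0002
gripper_force: 2.1
```

>>> drive_tool(
  rows=[
    [[0,0,0],[0.1,0.02,0],0],
  ],
)

```text
clock: 17.73
position: [0.6049, -0.0202, 0.1923]
ee_rot: [-0.0, -0.084, 0.996, 0.0]
contact_force: [-3.5, -1.9, -2.8]
width: 0.0001
gripper_force: 2.1
```

>>> drive_tool(
  rows=[
    [[0,0,0],[0.1,0.02,0],0],
  ],
)

```text
clock: 17.85
position: [0.6052, -0.0201, 0.1923]
ee_rot: [-0.001, -0.085, 0.996, 0.0]
contact_force: [-6.2, -2.4, -2.4]
width: -0.0001
gripper_force: 3.4
```

>>> drive_tool(
  rows=[
    [[0,0,0],[0.1,0.02,0],0],
  ],
)

```text
clock: 17.98
position: [0.6053, -0.0201, 0.1922]
ee_rot: [-0.002, -0.085, 0.996, -0.0]
contact_force: [-9.0, -1.6, -1.1]
width: -0.0001
gripper_force: 4.4
```

The right lever is on its stop. Back to the middle one.

>>> drive_tool(
  rows=[
    [[0,0,0],[-4.2,-0.7,0],0],
    [[0,0,0],[-4.2,-0.7,0],0],
    [[0,0,0],[-4.2,-0.7,0],0],
    [[0,0,0],[-0.5,3.3,0],0],
    [[0,0,0],[-0.5,3.3,0],0],
    [[0,0,0],[-0.5,3.4,0],0],
    [[0,0,0],[0.6,0.1,0],0],
    [[0,0,0],[0.6,0.1,0],0],
  ],
)

```text
clock: 18.98
position: [0.4803, 0.0612, 0.1934]
ee_rot: [0.002, -0.085, 0.996, -0.0]
contact_force: [0.3, -0.4, 0.4]
width: 0.0003
gripper_force: 0.0
```

```bash
python3 - <<'E'
from h import *
for n in("top","scene"):
    im=eyes.get_image(n)
    cv2.imwrite(f"pics/{n}1.png",im[...,::-1])
    for s,c in red(im): 
        if 250<c[0]<390: print(n,s,c,onplane(n,c,.189).round(3))
print(manip.get_state()["position"])
E
```

```text
top [319, 165, 16, 8, 95] [326.4, 168.1] [ 0.624 -0.018  0.189]
top [258, 173, 16, 9, 95] [265.4, 177.0] [0.589 0.179 0.189]
scene [322, 166, 14, 12, 75] [328.7, 171.5] [0.511 0.069 0.189]
scene [368, 166, 13, 12, 71] [374.3, 171.2] [0.59  0.184 0.189]
scene [323, 201, 15, 13, 97] [330.0, 206.8] [ 0.625 -0.011  0.189]
[0.48010683 0.06065211 0.1928619 ]
```

Both thrown handles have travelled equally in the images. Now I'll push the middle lever.

>>> drive_tool(
  rows=[
    [[0,0,0],[0.3,0.05,0],0],
    [[0,0,0],[0.3,0.05,0],0],
    [[0,0,0],[0.2,0.03,0],0],
    [[0,0,0],[0.2,0.04,0],0],
    [[0,0,0],[0.2,0.03,0],0],
  ],
)

```text
clock: 19.7
position: [0.49, 0.0632, 0.1923]
ee_rot: [-0.0, -0.084, 0.996, 0.0]
contact_force: [-0.2, 0.1, -1.1]
width: -0.0001
gripper_force: 0.0
```

>>> drive_tool(
  rows=[
    [[0,0,0],[0.2,0.03,0],0],
    [[0,0,0],[0.2,0.04,0],0],
  ],
)

```text
clock: 19.95
position: [0.4923, 0.0637, 0.1922]
ee_rot: [-0.002, -0.085, 0.996, -0.0]
contact_force: [-4.6, -0.9, 3.0]
width: -0.0004
gripper_force: 2.3
```

>>> drive_tool(
  rows=[
    [[0,0,0],[0.2,0.03,0],0],
    [[0,0,0],[0.2,0.04,0],0],
  ],
)

```text
clock: 20.2
position: [0.4974, 0.0646, 0.1923]
ee_rot: [-0.001, -0.085, 0.996, 0.0]
contact_force: [-5.3, -0.4, 3.3]
width: 0.0001
gripper_force: 2.2
```

>>> drive_tool(
  rows=[
    [[0,0,0],[0.2,0.03,0],0],
    [[0,0,0],[0.2,0.04,0],0],
  ],
)

```text
clock: 20.45
position: [0.502, 0.0653, 0.1923]
ee_rot: [-0.0, -0.084, 0.996, 0.0]
contact_force: [-3.4, -1.6, 3.1]
width: 0.0002
gripper_force: 2.0
```

>>> drive_tool(
  rows=[
    [[0,0,0],[0.2,0.03,0],0],
    [[0,0,0],[0.2,0.04,0],0],
  ],
)

```text
clock: 20.7
position: [0.5061, 0.066, 0.1923]
ee_rot: [0.0, -0.085, 0.996, 0.0]
contact_force: [-4.1, -0.1, 3.2]
width: 0.0003
gripper_force: 2.0
```

>>> drive_tool(
  rows=[
    [[0,0,0],[0.4,0.07,0],0],
    [[0,0,0],[0.4,0.07,0],0],
    [[0,0,0],[0.4,0.07,0],0],
    [[0,0,0],[0.4,0.07,0],0],
    [[0,0,0],[0.4,0.07,0],0],
    [[0,0,0],[0.4,0.07,0],0],
    [[0,0,0],[0.4,0.07,0],0],
    [[0,0,0],[0.4,0.07,0],0],
  ],
)

```text
clock: 21.7
position: [0.5383, 0.0716, 0.1924]
ee_rot: [0.0, -0.085, 0.996, 0.0]
contact_force: [-3.5, -0.8, 2.6]
width: 0.0
gripper_force: 1.5
```

>>> drive_tool(
  rows=[
    [[0,0,0],[0.4,0.07,0],0],
    [[0,0,0],[0.4,0.07,0],0],
    [[0,0,0],[0.4,0.07,0],0],
    [[0,0,0],[0.4,0.07,0],0],
    [[0,0,0],[0.4,0.07,0],0],
    [[0,0,0],[0.4,0.07,0],0],
    [[0,0,0],[0.4,0.07,0],0],
    [[0,0,0],[0.4,0.07,0],0],
  ],
)

```text
clock: 22.7
position: [0.5699, 0.0772, 0.192]
ee_rot: [-0.0, -0.085, 0.996, 0.0]
contact_force: [-4.0, -0.1, -2.8]
width: -0.0004
gripper_force: 1.7
```

>>> drive_tool(
  rows=[
    [[0,0,0],[0.3,0.05,0],0],
    [[0,0,0],[0.2,0.03,0],0],
    [[0,0,0],[0.2,0.03,0],0],
    [[0,0,0],[0.2,0.03,0],0],
  ],
)

```text
clock: 23.2
position: [0.5789, 0.0786, 0.1923]
ee_rot: [-0.0, -0.085, 0.996, 0.0]
contact_force: [-3.8, 0.7, -2.0]
width: 0.0001
gripper_force: 1.7
```

>>> drive_tool(
  rows=[
    [[0,0,0],[0.2,0.03,0],0],
    [[0,0,0],[0.1,0.02,0],0],
  ],
)

```text
clock: 23.45
position: [0.582, 0.079, 0.1923]
ee_rot: [-0.0, -0.085, 0.996, 0.0]
contact_force: [-3.3, -0.1, -2.0]
width: 0.0003
gripper_force: 1.8
```

>>> drive_tool(
  rows=[
    [[0,0,0],[0.1,0.02,0],0],
    [[0,0,0],[0.1,0.02,0],0],
  ],
)

```text
clock: 23.7
position: [0.5839, 0.0794, 0.1923]
ee_rot: [-0.0, -0.085, 0.996, -0.0]
contact_force: [-3.6, -1.2, -2.4]
width: -0.0003
gripper_force: 1.8
```

>>> drive_tool(
  rows=[
    [[0,0,0],[0.1,0.02,0],0],
    [[0,0,0],[0.1,0.02,0],0],
  ],
)

```text
clock: 23.95
position: [0.5859, 0.0798, 0.1923]
ee_rot: [-0.0, -0.085, 0.996, 0.0]
contact_force: [-4.3, -0.8, -2.2]
width: -0.0003
gripper_force: 1.8
```

>>> drive_tool(
  rows=[
    [[0,0,0],[0.1,0.02,0],0],
    [[0,0,0],[0.1,0.02,0],0],
  ],
)

```text
clock: 24.2
position: [0.5875, 0.0802, 0.1923]
ee_rot: [-0.001, -0.085, 0.996, -0.0]
contact_force: [-5.8, -1.1, -1.1]
width: 0.0002
gripper_force: 2.8
```

>>> drive_tool(
  rows=[
    [[0,0,0],[0.1,0.02,0],0],
  ],
)

```text
clock: 24.32
position: [0.5876, 0.0802, 0.1922]
ee_rot: [-0.002, -0.085, 0.996, -0.0]
contact_force: [-6.7, -2.3, -0.3]
width: -0.0
gripper_force: 3.9
```

The middle lever is on its stop. I'll retreat and check.

>>> drive_tool(
  rows=[
    [[0,0,0],[-4.2,-0.7,0],0],
    [[0,0,0],[-4.2,-0.7,0],0],
    [[0,0,0],[-4.2,-0.7,2],0],
    [[0,0,0],[-4,-0.7,4],0],
    [[0,0,0],[-3,-0.5,4],0],
    [[0,0,0],[0,0,0],0],
    [[0,0,0],[0,0,0],0],
  ],
)

```text
clock: 25.2
position: [0.3945, 0.0476, 0.293]
ee_rot: [0.002, -0.084, 0.996, -0.0]
contact_force: [-0.1, 1.0, -0.6]
width: 0.0003
gripper_force: 0.0
```

```bash
python3 - <<'E'
from h import *
for n in("top","scene"):
    im=eyes.get_image(n)
    cv2.imwrite(f"pics/{n}2.png",im[...,::-1])
    for s,c in red(im): 
        if 240<c[0]<400: print(n,s,c,onplane(n,c,.189).round(3))
print(manip.get_state()["contact_force"])
E
```

```text
top [319, 165, 16, 8, 96] [326.4, 168.1] [ 0.624 -0.018  0.189]
top [288, 169, 16, 8, 95] [295.6, 172.5] [0.607 0.081 0.189]
top [258, 173, 16, 9, 95] [265.4, 177.0] [0.589 0.179 0.189]
scene [368, 166, 13, 12, 75] [374.0, 171.2] [0.59  0.183 0.189]
scene [346, 182, 14, 14, 101] [352.6, 188.4] [0.607 0.086 0.189]
scene [323, 200, 14, 14, 96] [329.8, 206.7] [ 0.624 -0.012  0.189]
[ 0.43325945 -0.41018404  0.96507518]
```

View pics/scene2.png

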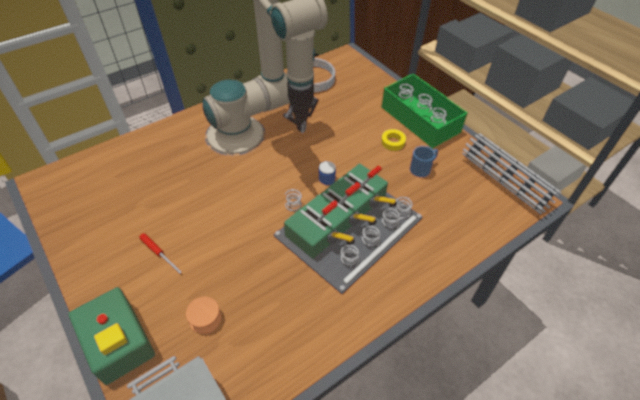

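The picture shows all three handles thrown over, at (374,171), (353,188) and (330,207). The bystanders haven't moved and the arm is clear.

```bash
python3 -c "
from rig import job; print(job.sign_off())"
```

```text
the job is handed in; nothing more can be done
None
```

All three levers are fully over on their end stops, thrown in the order left, right, middle; the highest load I read was about 18 N, on the middle lever while it was blocked, the bystanders stand where they were, and the job is handed in at about 25 s.

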